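Return three mixed-up kart spares to their own trays

ROBOT

A 6-joint arm with a two-finger parallel gripper is mounted at the origin on the work surface. World frame = base frame: x ahead of the robot, y to its left, z up, the work surface at z = 0. Lengths are in m, angles in rad, forces in N, time in s.
With the tool pointing down it reaches from about 0.375 to 0.975 m from the base axis. Payload 3.8 kg.
Tool frame: the origin (TCP) lies on the centre line of the jaws, within the pads' length; the fingertips stand 25 mm ahead of it and the grasp point (between the pads) lies 6 mm ahead of it; z points along the fingers, y is the line along which they close (so a half turn about z gives the same grasp; the last joint's range is limited). The gripper opens to 85 mm and grips with 20 to 120 N. Pads are 22 mm wide; open, the fingers measure 114 mm over their backs; the gripper's body (76 mm by 85 mm) begins 54 mm behind the grasp point. The pads swing forward as they close: fully open they stand 13 mm farther back than shut.
Start: joints at [1.16, 0.264, 1.604, -0, 1.274, -0.037], TCP at [0.246, 0.628, 0.256] pointing down, gripper open.
Joint ranges: [-2.63, 2.63], [-0.94, 2.18], [0.31, 2.57], [-1.31, 4.45], [0, 2.66], [-2.55, 2.55]. Speed limits (rad/s): [2.57, 2.57, 3.14, 3.14, 3.14, 3.14].

INTERFACE

Orientations are given as a rotation vector (axis times angle).
In Python, from workcell import bot gives the robot as it stands. The module is installed in compiled form; this text tells all that it offers.
- The arm moves only by the tool play_rows, never from a script. Its argument "commands" is a list that holds one entry, the list of rows, each a list of 7 numbers: the shift along the tool's x, y, z as a fraction of full scale, then the turn, a rotation vector about the tool's x, y, z as a fraction of full scale, then the closure, from -1 (fully open) to 1 (shut). A call has 1 to 8 rows; each row is the pose to reach, as a shift and turn from the pose commanded when the call began, along the tool's axes at that moment, turning the shorter way round; what a row does not reach only later rows make up. Full scale, the value 1, is 60 cm for a shift and 180 degrees for a turn. A row lasts 1/10 s, in which the tool goes at most 50 mm and 8.59 degrees, less where a joint would pass 70% of its speed; a pose out of reach is approached as far as the arm can. A call with a number of a shift or a turn outside -1 to 1 is refused whole. A call with a gripper value outside its range is refused whole. The fingers move at their own pace and stop on an object; "force" is the grip in N (left out, the last holds). Time passes only in rows, so rows that repeat a pose let the fingers close. It gives the time, the measured TCP pose, the force, the opening and the grip force at its end, in the units of the state.
- bot.read_state(): the state, without advancing time (a new reading comes with each control period).
- bot.read_camera(name): name is "scene" or "top"; returns the picture (384x512x3 uint8, blue, green, red); there is no depth.
- bot.camera_params(name): a dict with "fov_y" (degrees; the focal length in pixels is half the picture's height over the tangent of half this angle, whatever the lens; pixels are square), "cx", "cy" (the principal point, pixels), "rvec" (rotation vector, rad) and "tvec" (3), from world to camera coordinates, as OpenCV has them. Camera axes: x right, y down, z forward; pixel columns grow to the right and rows downward; lengths in m; the calibration is good to about 2 mm. A picture is of the moment at which its call begins. camera_params takes no time and is no camera call.
- bot.finish_job(): hands the job in; it is judged then, once.
The state is a dict: "time": time; "q": joint angles; "joint_vel": joint speeds; "joint_torque": joint torques, N m; "tool_pos": TCP position; "tcp_rot": TCP orientation; "wrist_force": force on the tool from outside, world axes, zero at the start; "torque": the same for the moment, N m; "width": opening from 0.0 (shut) to 1.0 (fully open); "grip_force": force on a finger pad.
Only numpy, scipy, OpenCV 4.12 (cv2) and the standard library are available. Lean on these libraries where they do the work, as an engineer would, in place of code of your own. Each camera call takes 0.05 s, during which the arm holds its last target. There are 200 camera calls.

TASK

On the bench are three spares trays, each with a sample of its part strapped to the ledge beside an open bay, and the three loose parts in the bays are each in the wrong tray. A bay takes only one part, so use the empty rubber mat as a parking spot and put every part upright and flat on the bottom of the bay of the tray whose sample is the same. Set the parts down, do not drop them, and leave the oil can standing where it is.

Things in the scene. Friction and masses are not known exactly. Their poses are not given: they have to be found in the camera images.
- piston_center (a point): loose aluminium two-stroke piston standing crown up: a plain round cylinder 54 mm in diameter and 60 mm tall, about 0.17 kg, two ring grooves near its top. The point is at its centre, 30 mm above its underside; z points up through the crown, x along the gudgeon pin
- head_center (a point): loose aluminium finned cylinder head: a square block 60 x 60 mm and 54 mm tall, about 0.3 kg, upright cooling fins along its x and a round plug boss in the middle of its top. The point is at its centre, 27 mm above its underside; z is up, x and y are square to its sides. It fits a bay only when roughly square to it
- block_center (a point): loose dark cast-iron plummer block (shaft bearing): foot 96 mm (its x) by 26 mm (its y), 13 mm high, under a round housing 56 mm in diameter on edge, flat faces 26 mm apart (bore along y, pinch here); 56 mm tall, about 0.45 kg. The point is at its centre, 28 mm above its underside, on the bore axis; z is up. Fits a bay only with its foot roughly along the tray's x
- tray_piston: grey plastic tray, fixed. Origin: bench height, under the centre of its open bay. Bay: inside 116 mm (tray x) by 80 mm (y), floor 3 mm and lip top (4 mm thick) 10 mm above the bench. On the +y side a ledge (y 40 to 128 mm, 10 mm high) carries the sample, a piston, strapped down for good at y = 92 mm, top at 70 mm. At the start the bay holds one of the other two kinds of part
- tray_head: grey plastic tray, fixed. Origin: bench height, under the centre of its open bay. Bay: inside 116 mm (tray x) by 80 mm (y), floor 3 mm and lip top (4 mm thick) 10 mm above the bench. On the +y side a ledge (y 40 to 128 mm, 10 mm high) carries the sample, a cylinder head, strapped down for good at y = 92 mm, top at 64 mm. At the start the bay holds one of the other two kinds of part
- tray_block: grey plastic tray, fixed. Origin: bench height, under the centre of its open bay. Bay: inside 116 mm (tray x) by 80 mm (y), floor 3 mm and lip top (4 mm thick) 10 mm above the bench. On the +y side a ledge (y 40 to 128 mm, 10 mm high) carries the sample, a plummer block, strapped down for good at y = 92 mm, top at 66 mm. At the start the bay holds one of the other two kinds of part
- mat: empty black ribbed rubber mat, 124 mm (x) by 116 mm (y), 3 mm thick, fixed to the bench: the free spot. Origin at bench height under its centre
- oil_can: bystander: round steel oil can with a thin brass spout, 60 mm in diameter, 128 mm tall to the tip of the spout, standing beside the mat, about 112 mm from the mat's centre on its +y side. Origin at the centre of its underside
There are look-alikes about, which are no part of the job. Several things look just like the part that bears block_center: the one meant starts farthest to the robot's right. What is shaped like the part that bears head_center but turquoise is not meant.

How it is judged:
At the end, for the whole second after the job is handed in: piston, cylinder head and plummer block each stand on the floor of the bay of the tray with the same sample: centre within 36 mm of the bay's centre (that is, anywhere inside the lips), underside within about 3 mm of the bay's floor, upright within 0.08 rad, at rest (horizontal distance between piston_center and tray_piston below 0.036 m and z of piston_center in the frame of tray_piston between 0.03 and 0.0365 m and angle between each of piston_center, head_center, block_center's own z axis and vertical below 0.08 rad and linear speed of each of piston, head, block below 0.02 m/s and angular speed of each of piston, head, block below 0.2 rad/s and horizontal distance between head_center and tray_head below 0.036 m and z of head_center in the frame of tray_head between 0.027 and 0.0335 m and horizontal distance between block_center and tray_block below 0.036 m and z of block_center in the frame of tray_block between 0.028 and 0.0345 m); the robot touches nothing.
It fails at once if a part is dropped (falls faster than 0.8 m/s, a drop of about 33 mm, out of the fingers) ((linear speed of piston above 0.8 m/s and contact force between the fingers and piston below 0.05 N) or (linear speed of head above 0.8 m/s and contact force between the fingers and head below 0.05 N) or (linear speed of block above 0.8 m/s and contact force between the fingers and block below 0.05 N)).
It fails at once if the oil can is pushed more than 20 mm or knocked over (distance of oil_can from where it was at the start of the episode above 0.02 m or angle between oil_can's own z axis and vertical above 0.35 rad).
It also fails if it takes over 112 s, if anything falls off the work surface, if the arm or the gripper's body presses on something with over 40 N, if the wrist force passes 120 N, or if a joint passes its speed limit or range.

## Working session

There is one attempt and no reset: what is moved stays moved. The work goes in short steps, Python scripts to look and compute and a tool call to move; the robot and the scene stay as the last step left them, time stands still between calls to the robot, and variables do not carry over. Pictures are saved under pics/ and viewed, at most 14 in all, crops included, and the job is handed in when it is done.

Besides the shell and the picture viewer there is one more tool, called by a JSON object that holds its "op" and its "data". play_rows: Moves the arm, as the interface text tells. Its arguments: {"type":"object","properties":{"commands":{"type":"array"},"force":{"type":"number"}},"required":["commands"]}

```bash
mkdir -p pics; cat > h.py <<'E'
import numpy as np,cv2
from workcell import bot
def cam(n):
    p=bot.camera_params(n);f=192/np.tan(np.radians(p['fov_y'])/2)
    R=cv2.Rodrigues(np.array(p['rvec'],float))[0];t=np.array(p['tvec'],float)
    return p,f,R,t
def ray(n,u,v,z):
    p,f,R,t=cam(n);c=-R.T@t
    d=R.T@np.array([(u-p['cx'])/f,(v-p['cy'])/f,1])
    return c+d*(z-c[2])/d[2]
def proj(n,P):
    p,f,R,t=cam(n);q=R@np.array(P)+t
    return q[0]/q[2]*f+p['cx'],q[1]/q[2]*f+p['cy']
E
python3 - <<'E'
from h import *
for n in('top','scene'):
    im=bot.read_camera(n);cv2.imwrite(f'pics/{n}0.png',im)
    cv2.imwrite(f'pics/{n}0b.png',cv2.resize(im,(800,600),interpolation=cv2.INTER_CUBIC))
    p,f,R,t=cam(n);print(p,f,-R.T@t)
s=bot.read_state();print(s)
E
```

```text
{'fov_y': 47.017320205851306, 'cx': 260.7273600667494, 'cy': 193.35762977280515, 'rvec': array([ 2.10327962, -2.16065517,  0.17758024]), 'tvec': array([0.04827834, 0.5054355 , 1.36686008])} 441.3873159267188 [0.26979967 0.03427254 1.43252778]
{'fov_y': 45.54608421271092, 'cx': 253.68150551381768, 'cy': 186.8653973608726, 'rvec': array([ 2.3963626 ,  0.75084234, -0.25778795]), 'tvec': array([-0.46614088, -0.16002347,  1.69582071])} 457.3521951224243 [ 1.045367   -0.67641544  1.25234688]
{'time': 0.1, 'q': array([ 1.16007945e+00,  2.64667253e-01,  1.60525666e+00,  2.87040112e-05,
        1.27370043e+00, -3.68853111e-02]), 'joint_vel': array([-3.89292148e-04, -8.30965082e-04, -4.80253924e-03,  7.70963850e-04,
        2.14799952e-04,  5.65056810e-05]), 'joint_torque': array([ 7.98879792e-04, -5.16707575e+01, -3.68590271e+01, -9.42219231e-05,
        6.33873919e-03,  2.21803811e-05]), 'tool_pos': array([0.24623738, 0.62782064, 0.25508321]), 'tcp_rot': array([-0.58372388, -3.08639923,  0.00310175]), 'wrist_force': array([-0.03696729,  0.28758387, -0.09099926]), 'torque': array([-0.01810364, -0.01395747,  0.02841647]), 'grip_force': 0.0, 'width': 1.000198369672589}
```

View pics/top0b.png

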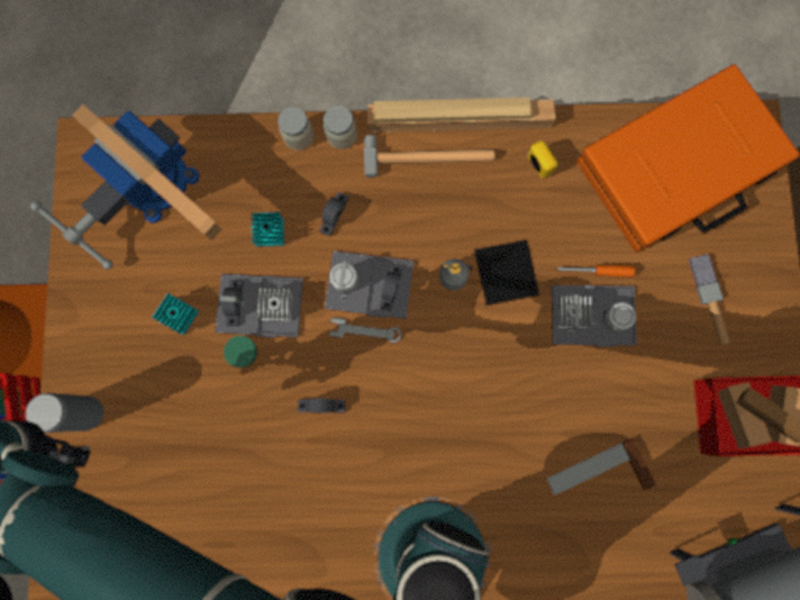

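View pics/scene0b.png

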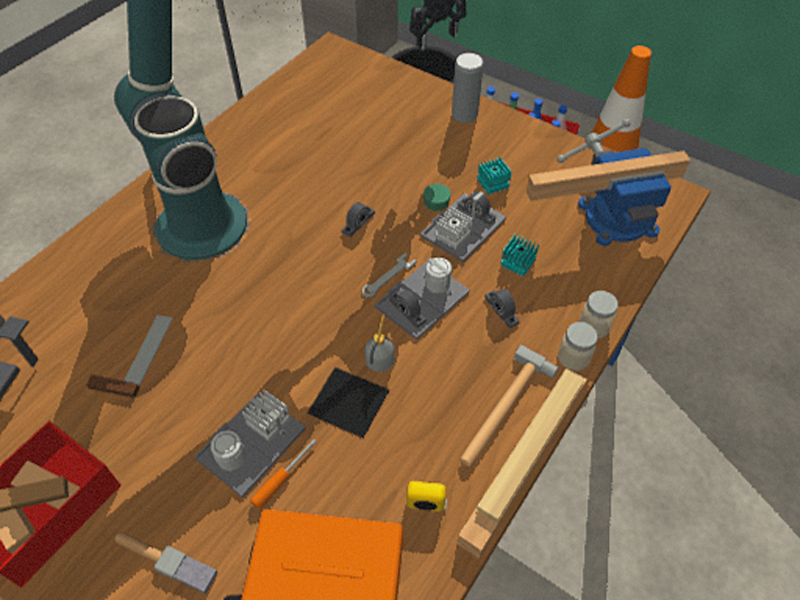

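The top view (800x600 scale) shows three trays: left (260,305), middle (370,285) and right (595,315). The mat is at (507,272) and the oil can at (453,273).

Block look-alikes are at (230,300), (335,213), (320,405) and (390,290). The farthest to the robot's right is (390,290), in the middle tray. The silver head at (275,303) is a candidate, and the turquoise ones at (267,229) and (175,313) are not. Next I'll confirm ledge and bay sides in one crop and measure the outlines.

```bash
python3 - <<'E'
from h import *
im=cv2.imread('pics/top0.png');sc=cv2.imread('pics/scene0.png')
a=cv2.resize(im[155:228,130:415],(800,205),interpolation=cv2.INTER_CUBIC)   # scale 2.807
b=cv2.resize(sc[110:320,120:350],(433,395),interpolation=cv2.INTER_CUBIC)
c=np.zeros((600,800,3),np.uint8);c[:205]=a;c[205:600,:433]=b;cv2.imwrite('pics/crop.png',c)
hsv=cv2.cvtColor(cv2.GaussianBlur(im,(3,3),0),cv2.COLOR_BGR2HSV)
m=((hsv[...,1]<75)).astype(np.uint8)*255
m=cv2.morphologyEx(m,cv2.MORPH_CLOSE,np.ones((5,5)));m=cv2.morphologyEx(m,cv2.MORPH_OPEN,np.ones((9,9)))
m[:150]=0;m[235:]=0
for k in cv2.findContours(m,0,2)[0]:
    if cv2.contourArea(k)<500: continue
    box=cv2.boxPoints(cv2.minAreaRect(k))
    P=np.array([ray('top',u,v,.005 if False else .01)[:2] for u,v in box])
    print(cv2.contourArea(k),box.round(1).tolist());print(P.round(3).tolist(),P.mean(0).round(3),[np.linalg.norm(P[i]-P[i-1]).round(3) for i in range(4)])
E
```

```text
1898.0 [[354.0, 183.0], [406.0, 183.0], [406.0, 221.0], [354.0, 221.0]]
[[0.538, -0.272], [0.534, -0.442], [0.409, -0.432], [0.413, -0.264]] [ 0.473 -0.353] [np.float64(0.125), np.float64(0.17), np.float64(0.125), np.float64(0.168)]
1898.5 [[139.0, 176.0], [192.0, 176.0], [192.0, 215.0], [139.0, 215.0]]
[[0.581, 0.434], [0.576, 0.259], [0.447, 0.259], [0.452, 0.432]] [0.514 0.346] [np.float64(0.129), np.float64(0.175), np.float64(0.129), np.float64(0.172)]
1820.5 [[207.6999969482422, 197.8000030517578], [212.10000610351562, 160.39999389648438], [263.79998779296875, 166.5], [259.3999938964844, 203.89999389648438]]
[[0.502, 0.208], [0.627, 0.193], [0.602, 0.022], [0.477, 0.04]] [0.552 0.116] [np.float64(0.17), np.float64(0.126), np.float64(0.173), np.float64(0.126)]
985.0 [[305.3999938964844, 160.0], [336.70001220703125, 154.3000030517578], [342.70001220703125, 187.60000610351562], [311.3999938964844, 193.3000030517578]]
[[0.62, -0.116], [0.637, -0.221], [0.524, -0.234], [0.508, -0.131]] [ 0.572 -0.175] [np.float64(0.113), np.float64(0.106), np.float64(0.113), np.float64(0.105)]
891.5 [[-0.0, 150.0], [31.0, 150.0], [31.0, 180.0], [0.0, 180.0]]
[[0.683, 0.9], [0.68, 0.796], [0.577, 0.79], [0.58, 0.892]] [0.63  0.845] [np.float64(0.103), np.float64(0.104), np.float64(0.102), np.float64(0.102)]
```

View pics/crop.png

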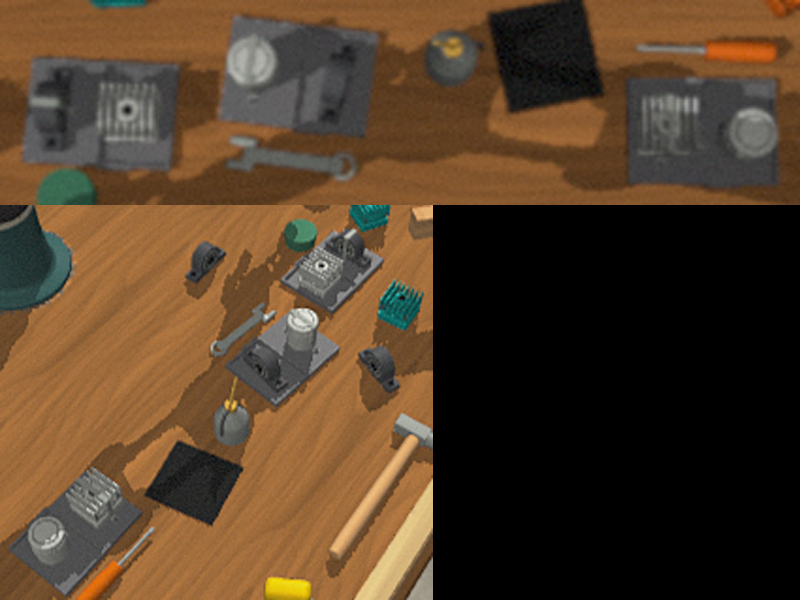

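The crop confirms it: strapped samples sit on the left (+y) ledges as block, piston and head, and the loose parts in the right-hand bays are head, block and piston. So left is tray_block, middle is tray_piston and right is tray_head. The loose block (340,85 in the crop) is farthest right, and the silver head (126,110) is the one meant.

```bash
python3 - <<'E'
from h import *
im=cv2.imread('pics/top0.png');sc=cv2.imread('pics/scene0.png')
c=np.zeros((520,800,3),np.uint8)
def up(i,s): return cv2.convertScaleAbs(cv2.resize(i,None,fx=s,fy=s,interpolation=cv2.INTER_CUBIC),alpha=1.7)
c[:400,:400]=up(im[160:210,225:275],8)      # block top
c[:400,400:800]=up(sc[170:220,235:285],8)   # block scene
c[400:520,:120]=0
cv2.imwrite('pics/blk.png',c[:400])
g=cv2.cvtColor(im,cv2.COLOR_BGR2GRAY)
def bright(x0,x1,y0,y1,th):
    m=np.zeros_like(g);m[y0:y1,x0:x1]=(g[y0:y1,x0:x1]>th)*255
    m=cv2.morphologyEx(m,cv2.MORPH_CLOSE,np.ones((5,5)))
    k=max(cv2.findContours(m,0,2)[0],key=cv2.contourArea);return cv2.minAreaRect(k),cv2.minEnclosingCircle(k)
r,ci=bright(383,412,188,216,115);print('piston',r,ci,ray('top',*ci[0],.06))
r,ci=bright(160,189,180,212,115);print('head',r,ray('top',*r[0],.055))
print('boss',ray('top',174.9,194.2,.057))
E
```

```text
piston ((398.5, 201.5), (15.0, 11.0), 90.0) ((397.3085021972656, 201.13829040527344), 7.867856502532959) [ 0.46713612 -0.39342781  0.06      ]
head ((174.44483947753906, 197.16209411621094), (19.349597930908203, 14.699050903320312), 4.763641834259033) [0.49973201 0.30790078 0.055     ]
boss [0.5088548  0.30612299 0.057     ]
```

View pics/blk.png

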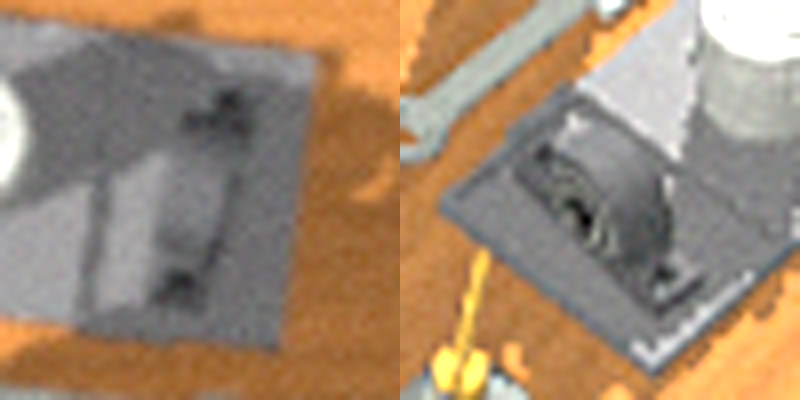

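The crop shows the block's foot bolts in the top view at raw (253.5,172.5) and (247.5,196.3), and in the scene view at (252.5,189.4) and (268.1,204.4).

```bash
cat >> h.py <<'E'
from scipy.spatial.transform import Rotation as Ro
def go(x,y,z,yaw):
    """yaw = world angle of tool y axis line (mod pi); prints shift/turn fractions + joint-free info"""
    s=bot.read_state();R=Ro.from_rotvec(s['tcp_rot']);p=s['tool_pos']
    d=R.inv().apply(np.array([x,y,z])-p)/.6
    out=[]
    for k in (0,np.pi):
        a=yaw+k;ty=np.array([np.cos(a),np.sin(a),0]);tz=np.array([0,0,-1.]);tx=np.cross(ty,tz)
        T=Ro.from_matrix(np.c_[tx,ty,tz]);out.append((R.inv()*T).as_rotvec()/np.pi)
    o=min(out,key=np.linalg.norm)
    print('shift',d.round(4),'turn',o.round(4),'alt',max(out,key=np.linalg.norm).round(3))
def st():
    s=bot.read_state();R=Ro.from_rotvec(s['tcp_rot']).as_matrix()
    print('t',round(s['time'],2),'p',s['tool_pos'].round(4),'yaw_y',np.degrees(np.arctan2(R[1,1],R[0,1])).round(2),'tilt',R[:,2].round(3),'q',s['q'].round(2),'w',round(s['width'],3),'g',round(s['grip_force'],1),'F',s['wrist_force'].round(1))
E
python3 - <<'E'
from h import *
a=[ray('top',253.5,172.5,.016),ray('top',247.5,196.3,.016)];b=[ray('scene',252.5,189.4,.016),ray('scene',268.1,204.4,.016)]
for q in(a,b): d=q[0]-q[1];print(q[0].round(3),q[1].round(3),((q[0]+q[1])/2).round(3),np.hypot(*d[:2]),np.degrees(np.arctan2(d[1],d[0])))
print(ray('top',250,185,.059))
# scene check of piston top (crop coords) and head boss
S=lambda x,y:(120+x/1.8826,110+(y-205)/1.881)
print('piston scene',ray('scene',*S(47,526),.06),'head boss scene',ray('scene',*S(321,266),.057),'can',ray('scene',*S(231,437),.01), 'mat', ray('scene',*S(195,481),.003))
for yaw in (0,): go(.469,-.395,.25,np.radians(-1.3))
st()
E
```

```text
[0.581 0.057 0.016] [0.503 0.078 0.016] [0.542 0.067 0.016] 0.08145441414305661 -15.223245028342099
[0.508 0.08  0.016] [0.586 0.058 0.016] [0.547 0.069 0.016] 0.08059988119835458 164.61286410175884
[0.53157002 0.06790901 0.059     ]
piston scene [ 0.46173201 -0.38596797  0.06      ] head boss scene [0.51727902 0.30147037 0.057     ] can [ 0.57947282 -0.07699097  0.01      ] mat [ 0.5774443 -0.1751707  0.003    ]
shift [-0.9682 -1.4514  0.0113] turn [-0.0006  0.0004  0.3882] alt [-0.    -0.001 -0.612]
t 0.1 p [0.2462 0.6278 0.2551] yaw_y 68.58 tilt [-0.001 -0.002 -1.   ] q [ 1.16  0.26  1.61  0.    1.27 -0.04] w 1.0 g 0.0 F [-0.   0.3 -0.1]
```

```bash
python3 -c "
from h import *
go(.513,.304,.15,np.radians(-4))"
```

```text
shift [-0.611  -0.3397  0.1758] turn [-6.000e-04  4.000e-04  4.032e-01] alt [-0.    -0.001 -0.597]
```

{"op": "play_rows", "data": {"commands": [[[-0.611,-0.34,0.1,0,0,0.403,-1],[-0.611,-0.34,0.1,0,0,0.403,-1],[-0.611,-0.34,0.1,0,0,0.403,-1],[-0.611,-0.34,0.1,0,0,0.403,-1],[-0.611,-0.34,0.1,0,0,0.403,-1],[-0.611,-0.34,0.1,0,0,0.403,-1],[-0.611,-0.34,0.1,0,0,0.403,-1],[-0.611,-0.34,0.1,0,0,0.403,-1]]], "force": 50}}

```text
time: 0.9
tool_pos: [0.4989, 0.3209, 0.199]
tcp_rot: [-2.231, -2.211, 0.001]
wrist_force: [1.3, 1.2, -0.6]
width: 0.999
grip_force: 0.0
```

```bash
python3 -c "
from h import *
st();go(.513,.304,.15,np.radians(-4))"
```

```text
t 0.9 p [0.4989 0.3209 0.199 ] yaw_y -0.52 tilt [-0. -0. -1.] q [0.53 0.15 1.84 0.   1.14 0.54] w 0.999 g 0.0 F [ 1.3  1.2 -0.6]
shift [-0.028   0.0237  0.0817] turn [-0.0002  0.0001  0.0193] alt [-0.    -0.    -0.981]
```

{"op": "play_rows", "data": {"commands": [[[-0.028,0.024,0.1,0,0,0.019,-1],[-0.028,0.024,0.1,0,0,0.019,-1],[-0.028,0.024,0.1,0,0,0.019,-1],[-0.028,0.024,0.1,0,0,0.019,-1]]]}}

```text
time: 1.3
tool_pos: [0.5122, 0.3067, 0.1399]
tcp_rot: [-2.288, -2.152, 0.001]
wrist_force: [0.4, 0.7, -1.1]
width: 1.002
grip_force: 0.0
```

```bash
python3 -c "
from h import *
st();go(.513,.304,.045,np.radians(-4))
im=bot.read_camera('scene')[120:220,240:350];cv2.imwrite('pics/a1.png',cv2.resize(im,None,fx=5,fy=5,interpolation=cv2.INTER_CUBIC))"
```

```text
t 1.3 p [0.5122 0.3067 0.1399] yaw_y -3.51 tilt [-0.001  0.    -1.   ] q [0.5  0.22 1.89 0.   1.04 0.56] w 1.002 g 0.0 F [ 0.4  0.7 -1.1]
shift [-0.0045  0.0018  0.1581] turn [-0.0002 -0.      0.0027] alt [ 0.    -0.    -0.997]
```

View pics/a1.png

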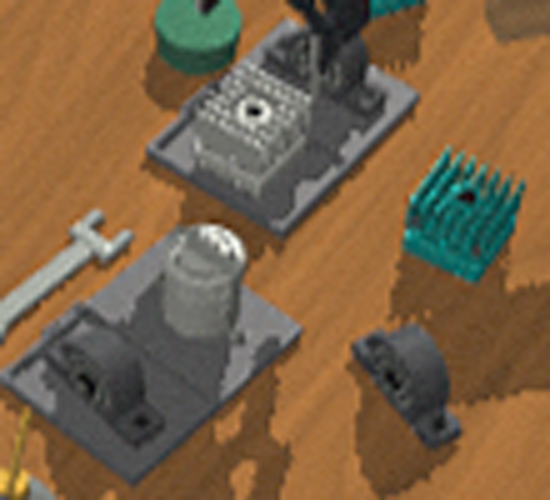

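The gripper is above and square to the head (boss at about (253,111) in the crop). I'll descend and grip.

{"op": "play_rows", "data": {"commands": [[[-0.004,0.002,0.08,0,0,0.003,-1],[-0.004,0.002,0.12,0,0,0.003,-1],[-0.004,0.002,0.156,0,0,0.003,-1],[-0.004,0.002,0.156,0,0,0.003,-1],[-0.004,0.002,0.156,0,0,0.003,1],[-0.004,0.002,0.156,0,0,0.003,1],[-0.004,0.002,0.156,0,0,0.003,1],[-0.004,0.002,0.156,0,0,0.003,1]]], "force": 50}}

```text
time: 2.15
tool_pos: [0.5152, 0.305, 0.0488]
tcp_rot: [2.3, 2.14, 0.007]
wrist_force: [-1.3, 1.5, 6.7]
width: 0.698
grip_force: 56.7
```

{"op": "play_rows", "data": {"commands": [[[0,0,0,0,0,0,1],[0,0,0,0,0,0,1],[0,0,0,0,0,0,1],[0,0,0,0,0,0,1]]]}}

```text
time: 2.55
tool_pos: [0.5152, 0.305, 0.0488]
tcp_rot: [2.3, 2.139, 0.007]
wrist_force: [-2.0, 1.4, 7.1]
width: 0.692
grip_force: 56.7
```

```bash
python3 -c "
from h import *
st()"
```

```text
t 2.55 p [0.5152 0.305  0.0488] yaw_y -4.15 tilt [ 0.003  0.003 -1.   ] q [0.49 0.33 1.94 0.   0.87 0.56] w 0.692 g 56.7 F [-2.   1.4  7.1]
```

{"op": "play_rows", "data": {"commands": [[[0,0,-0.03,0,0,0,1],[0,0,-0.08,0,0,0,1],[0,0,-0.15,0,0,0,1],[0,0,-0.22,0,0,0,1],[0,0,-0.29,0,0,0,1],[0,0,-0.33,0,0,0,1],[0,0,-0.33,0,0,0,1]]]}}

```text
time: 3.25
tool_pos: [0.5163, 0.3047, 0.2498]
tcp_rot: [2.298, 2.138, 0.016]
wrist_force: [0.6, 1.2, -2.5]
width: 0.693
grip_force: 55.9
```

```bash
python3 -c "
from h import *
st();go(.573,-.175,.245,np.radians(6))"
```

```text
t 3.25 p [0.5163 0.3047 0.2498] yaw_y -4.13 tilt [ 0.009  0.005 -1.   ] q [ 0.49  0.12  1.79 -0.    1.23  0.56] w 0.693 g 55.9 F [ 0.6  1.2 -2.5]
shift [-0.7907  0.1517  0.0052] turn [ 0.003  -0.0014 -0.0563] alt [-0.002 -0.004  0.944]
```

{"op": "play_rows", "data": {"commands": [[[-0.05,0.01,0,0,0,-0.005,1],[-0.12,0.025,0,0,0,-0.01,1],[-0.19,0.04,0,0,0,-0.015,1],[-0.26,0.05,0,0,0,-0.02,1],[-0.33,0.065,0,0,0,-0.025,1],[-0.4,0.08,0,0,0,-0.03,1],[-0.47,0.09,0,0,0,-0.035,1],[-0.52,0.1,0,0,0,-0.04,1]]]}}

```text
time: 4.05
tool_pos: [0.5494, -0.0146, 0.2412]
tcp_rot: [-2.16, -2.278, 0.005]
wrist_force: [-0.2, 0.7, -3.3]
width: 0.691
grip_force: 55.7
```

```bash
python3 -c "
from h import *
st();go(.573,-.175,.2,np.radians(6))"
```

```text
t 4.05 p [ 0.5494 -0.0146  0.2412] yaw_y 3.03 tilt [-0.004 -0.001 -1.   ] q [-0.07  0.04  1.89 -0.    1.22 -0.12] w 0.691 g 55.7 F [-0.2  0.7 -3.3]
shift [-0.269   0.0254  0.0687] turn [-0.0013  0.0001 -0.0165] alt [0.    0.002 0.983]
```

{"op": "play_rows", "data": {"commands": [[[-0.07,0.007,0,0,0,-0.005,1],[-0.14,0.013,0.0,0,0,-0.01,1],[-0.21,0.02,0.02,0,0,-0.016,1],[-0.269,0.025,0.069,0,0,-0.016,1],[-0.269,0.025,0.15,0,0,-0.016,1],[-0.269,0.025,0.2,0,0,-0.016,1],[-0.269,0.025,0.24,0,0,-0.016,1],[-0.269,0.025,0.26,0,0,-0.016,1]]]}}

```text
time: 4.85
tool_pos: [0.5706, -0.1714, 0.0824]
tcp_rot: [-2.098, -2.327, 0.006]
wrist_force: [-0.9, 0.6, -3.9]
width: 0.692
grip_force: 55.5
```

```bash
python3 -c "
from h import *
st();go(.573,-.175,.0495,np.radians(6))"
```

```text
t 4.85 p [ 0.5706 -0.1714  0.0824] yaw_y 5.92 tilt [-0.008  0.003 -1.   ] q [-0.33  0.29  1.92 -0.    0.94 -0.44] w 0.692 g 55.5 F [-0.9  0.6 -3.9]
shift [-0.0066  0.0038  0.0548] turn [-0.0026 -0.0012 -0.0004] alt [-0.002  0.004  1.   ]
```

{"op": "play_rows", "data": {"commands": [[[-0.004,0.003,0.02,0,0,0,1],[-0.004,0.003,0.035,0,0,0,1],[-0.004,0.003,0.046,0,0,0,1],[-0.004,0.003,0.046,0,0,0,1],[-0.004,0.003,0.046,0,0,0,1]]]}}

```text
time: 5.35
tool_pos: [0.5773, -0.1747, 0.0612]
tcp_rot: [2.102, 2.333, 0.001]
wrist_force: [0.2, -0.4, -3.1]
width: 0.694
grip_force: 55.6
```

{"op": "play_rows", "data": {"commands": [[[0,0,0.01,0,0,0,1],[0,0,0.018,0,0,0,1],[0,0,0.018,0,0,0,1],[0,0,0.018,0,0,0,1]]]}}

```text
time: 5.75
tool_pos: [0.5765, -0.1745, 0.0495]
tcp_rot: [-2.103, -2.333, 0.0]
wrist_force: [-0.1, -0.1, -3.4]
width: 0.694
grip_force: 55.8
```

{"op": "play_rows", "data": {"commands": [[[0,0,0.002,0,0,0,1],[0,0,0.004,0,0,0,1],[0,0,0.004,0,0,0,1]]]}}

```text
time: 6.05
tool_pos: [0.5769, -0.1748, 0.0488]
tcp_rot: [2.103, 2.334, 0.0]
wrist_force: [-4.9, -0.7, 5.7]
width: 0.697
grip_force: 56.6
```

{"op": "play_rows", "data": {"commands": [[[0,0,0,0,0,0,-1],[0,0,0,0,0,0,-1],[0,0,0,0,0,0,-1],[0,0,-0.03,0,0,0,-1],[0,0,-0.1,0,0,0,-1],[0,0,-0.18,0,0,0,-1],[0,0,-0.26,0,0,0,-1],[0,0,-0.3,0,0,0,-1]]]}}

```text
time: 6.85
tool_pos: [0.579, -0.1754, 0.2329]
tcp_rot: [2.098, 2.328, 0.005]
wrist_force: [0.3, 0.1, 0.3]
width: 1.001
grip_force: 0.0
```

```bash
python3 -c "
from h import *
st();go(.544,.068,.2,np.radians(75))"
```

```text
t 6.85 p [ 0.579  -0.1754  0.2329] yaw_y 5.95 tilt [ 0.007 -0.003 -1.   ] q [-0.34  0.14  1.79  0.    1.2  -0.44] w 1.001 g 0.0 F [0.3 0.1 0.3]
shift [ 0.4096 -0.0164  0.0534] turn [ 0.0014  0.0023 -0.3836] alt [ 0.003 -0.002  0.616]
```

{"op": "play_rows", "data": {"commands": [[[0.06,0,0,0,0,-0.048,-0.2],[0.12,-0.01,0,0,0,-0.096,-0.2],[0.18,-0.01,0,0,0,-0.144,-0.2],[0.24,-0.01,0,0,0,-0.192,-0.2],[0.3,-0.015,0,0,0,-0.24,-0.2],[0.36,-0.016,0,0,0,-0.288,-0.2],[0.41,-0.016,0.02,0,0,-0.336,-0.2],[0.41,-0.016,0.05,0,0,-0.384,-0.2]]]}}

```text
time: 7.65
tool_pos: [0.5423, 0.0725, 0.1985]
tcp_rot: [0.403, 3.112, 0.003]
wrist_force: [0.3, -0.1, -0.0]
width: 0.604
grip_force: 0.0
```

```bash
python3 -c "
from h import *
st();go(.544,.068,.12,np.radians(75))"
```

```text
t 7.65 p [0.5423 0.0725 0.1985] yaw_y 75.26 tilt [ 0.004  0.002 -1.   ] q [ 0.09  0.07  1.94  0.    1.13 -1.23] w 0.604 g 0.0 F [ 0.3 -0.1 -0. ]
shift [-0.0042 -0.0069  0.1308] turn [0.0008 0.001  0.0014] alt [-0.002  0.001 -0.999]
```

{"op": "play_rows", "data": {"commands": [[[-0.004,-0.007,0.07,0,0,0.001,-0.2],[-0.004,-0.007,0.13,0,0,0.001,-0.2],[-0.004,-0.007,0.13,0,0,0.001,-0.2],[-0.004,-0.007,0.13,0,0,0.001,-0.2]]]}}

```text
time: 8.05
tool_pos: [0.5425, 0.0644, 0.119]
tcp_rot: [-0.423, -3.111, 0.001]
wrist_force: [1.0, -0.0, 0.4]
width: 0.6
grip_force: 0.0
```

```bash
python3 -c "
from h import *
st();go(.544,.068,.045,np.radians(75))"
```

```text
t 8.05 p [0.5425 0.0644 0.119 ] yaw_y 74.52 tilt [-0.002 -0.    -1.   ] q [ 0.07  0.15  2.01  0.    0.98 -1.23] w 0.6 g 0.0 F [ 1.  -0.   0.4]
shift [-0.0011  0.0066  0.1234] turn [-0.0002 -0.0005 -0.0027] alt [-0.001  0.     0.997]
```

{"op": "play_rows", "data": {"commands": [[[-0.001,0.005,0.05,0,0,-0.002,-0.2],[-0.001,0.005,0.1,0,0,-0.002,-0.2],[-0.001,0.005,0.123,0,0,-0.002,-0.2],[-0.001,0.005,0.123,0,0,-0.002,-0.2],[-0.001,0.005,0.123,0,0,-0.002,1],[-0.001,0.005,0.123,0,0,-0.002,1],[-0.001,0.005,0.123,0,0,-0.002,1],[-0.001,0.005,0.123,0,0,-0.002,1]]], "force": 50}}

```text
time: 8.85
tool_pos: [0.5463, 0.0674, 0.0478]
tcp_rot: [0.413, 3.11, 0.002]
wrist_force: [0.7, 0.3, 6.2]
width: 0.296
grip_force: 50.4
```

{"op": "play_rows", "data": {"commands": [[[0,0,0,0,0,0,1],[0,0,0,0,0,0,1],[0,0,0,0,0,0,1]]]}}

```text
time: 9.15
tool_pos: [0.5463, 0.0674, 0.0478]
tcp_rot: [0.413, 3.11, 0.002]
wrist_force: [0.1, 0.3, 7.4]
width: 0.299
grip_force: 50.4
```

```bash
python3 -c "
from h import *
st()"
```

```text
t 9.15 p [0.5463 0.0674 0.0478] yaw_y 74.88 tilt [ 0.004  0.    -1.   ] q [ 0.08  0.25  2.05  0.    0.84 -1.23] w 0.299 g 50.4 F [0.1 0.3 7.4]
```

{"op": "play_rows", "data": {"commands": [[[0,0,-0.03,0,0,0,1],[0,0,-0.08,0,0,0,1],[0,0,-0.15,0,0,0,1],[0,0,-0.22,0,0,0,1],[0,0,-0.25,0,0,0,1],[0,0,-0.25,0,0,0,1]]]}}

```text
time: 9.75
tool_pos: [0.5463, 0.0672, 0.1991]
tcp_rot: [0.412, 3.108, 0.002]
wrist_force: [1.5, -0.2, -5.0]
width: 0.298
grip_force: 50.4
```

```bash
python3 -c "
from h import *
st();go(.510,.304,.195,np.radians(85))"
```

```text
t 9.75 p [0.5463 0.0672 0.1991] yaw_y 74.88 tilt [ 0.007  0.    -1.   ] q [ 0.08  0.07  1.94 -0.    1.13 -1.23] w 0.298 g 50.4 F [ 1.5 -0.2 -5. ]
shift [0.1613 0.3652 0.0066] turn [ 0.0005  0.0021 -0.0562] alt [ 0.003 -0.001  0.944]
```

{"op": "play_rows", "data": {"commands": [[[0.02,0.05,0,0,0,-0.01,1],[0.05,0.11,0,0,0,-0.02,1],[0.08,0.17,0,0,0,-0.03,1],[0.105,0.24,0,0,0,-0.04,1],[0.135,0.3,0,0,0,-0.05,1],[0.161,0.365,0,0,0,-0.056,1],[0.161,0.365,0.03,0,0,-0.056,1],[0.161,0.365,0.08,0,0,-0.056,1]]]}}

```text
time: 10.55
tool_pos: [0.5079, 0.3056, 0.1466]
tcp_rot: [0.133, 3.137, 0.001]
wrist_force: [0.0, -0.0, -5.1]
width: 0.295
grip_force: 51.6
```

```bash
python3 -c "
from h import *
st();go(.510,.304,.06,np.radians(85))"
```

```text
t 10.55 p [0.5079 0.3056 0.1466] yaw_y 85.14 tilt [ 0.001  0.001 -1.   ] q [ 0.5   0.2   1.89 -0.    1.05 -0.99] w 0.295 g 51.6 F [ 0.  -0.  -5.1]
shift [-0.0036 -0.0024  0.1443] turn [0.0002 0.0004 0.0008] alt [-0.001  0.    -0.999]
```

{"op": "play_rows", "data": {"commands": [[[-0.006,-0.0025,0.05,0,0,0,1],[-0.006,-0.0025,0.1,0,0,0,1],[-0.006,-0.0025,0.13,0,0,0,1],[-0.006,-0.0025,0.142,0,0,0,1],[-0.006,-0.0025,0.142,0,0,0,1],[-0.006,-0.0025,0.142,0,0,0,1]]]}}

```text
time: 11.15
tool_pos: [0.5116, 0.3019, 0.0622]
tcp_rot: [-0.138, -3.138, 0.0]
wrist_force: [0.3, 0.0, -3.5]
width: 0.298
grip_force: 51.4
```

```bash
python3 -c "
from h import *
st();go(.5115,.304,.048,np.radians(85))
im=bot.read_camera('scene')[105:185,245:345];cv2.imwrite('pics/a2.png',cv2.resize(im,None,fx=6,fy=6,interpolation=cv2.INTER_CUBIC))"
```

```text
t 11.15 p [0.5116 0.3019 0.0622] yaw_y 84.96 tilt [-0. -0. -1.] q [ 0.49  0.3   1.94 -0.    0.89 -0.99] w 0.298 g 51.4 F [ 0.3  0.  -3.5]
shift [0.0005 0.0034 0.0237] turn [-0.     -0.     -0.0002] alt [-0.  0.  1.]
```

View pics/a2.png

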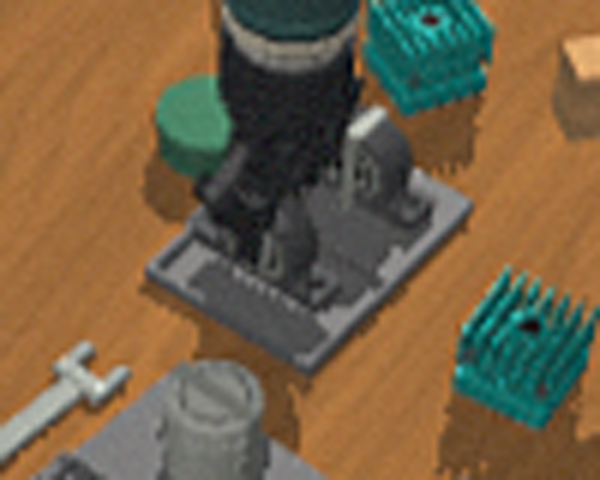

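The block hovers over the bay (about (300,260)), parallel to the tray's long side and inside the lips. Lowering it now.

{"op": "play_rows", "data": {"commands": [[[0,0,0.01,0,0,0,1],[0,0,0.02,0,0,0,1],[0,0,0.024,0,0,0,1],[0,0,0.024,0,0,0,1],[0,0,0.024,0,0,0,1]]]}}

```text
time: 11.7
tool_pos: [0.5117, 0.302, 0.0479]
tcp_rot: [0.138, 3.138, 0.0]
wrist_force: [-0.3, -0.2, -5.1]
width: 0.297
grip_force: 51.5
```

{"op": "play_rows", "data": {"commands": [[[0,0,0.002,0,0,0,1],[0,0,0.003,0,0,0,1],[0,0,0.003,0,0,0,1]]]}}

```text
time: 12.0
tool_pos: [0.5117, 0.3021, 0.0478]
tcp_rot: [0.138, 3.138, -0.0]
wrist_force: [-4.5, -2.3, 7.0]
width: 0.295
grip_force: 53.1
```

Contact. Release and lift.

{"op": "play_rows", "data": {"commands": [[[0,0,0,0,0,0,-0.3],[0,0,0,0,0,0,-0.3],[0,0,0,0,0,0,-0.3],[0,0,-0.03,0,0,0,-0.3],[0,0,-0.1,0,0,0,-0.3],[0,0,-0.18,0,0,0,-0.3],[0,0,-0.26,0,0,0,-0.3],[0,0,-0.3,0,0,0,-0.3]]]}}

```text
time: 12.8
tool_pos: [0.5138, 0.3031, 0.2317]
tcp_rot: [0.138, 3.132, 0.006]
wrist_force: [0.6, 0.3, 0.1]
width: 0.647
grip_force: 0.0
```

```bash
python3 -c "
from h import *
st();go(.467,-.392,.225,np.radians(-1.3))"
```

```text
t 12.8 p [0.5138 0.3031 0.2317] yaw_y 84.96 tilt [ 0.007  0.004 -1.   ] q [ 0.49  0.13  1.81 -0.    1.19 -0.99] w 0.647 g 0.0 F [0.6 0.3 0.1]
shift [-0.024  -1.1609  0.0063] turn [0.0027 0.0007 0.4792] alt [-0.001  0.003 -0.521]
```

{"op": "play_rows", "data": {"commands": [[[0,-0.06,0,0,0,0.03,-1],[0,-0.14,0,0,0,0.07,-1],[0,-0.22,0,0,0,0.11,-1],[0,-0.3,0,0,0,0.15,-1],[0,-0.38,0,0,0,0.19,-1],[0,-0.46,0,0,0,0.23,-1],[0,-0.54,0,0,0,0.27,-1],[0,-0.62,0,0,0,0.31,-1]]]}}

```text
time: 13.6
tool_pos: [0.4786, -0.0705, 0.2264]
tcp_rot: [1.597, 2.704, 0.001]
wrist_force: [0.7, -0.1, 0.1]
width: 1.0
grip_force: 0.0
```

```bash
python3 -c "
from h import *
st();go(.467,-.392,.225,np.radians(-1.3))"
```

```text
t 13.6 p [ 0.4786 -0.0705  0.2264] yaw_y 28.87 tilt [ 0.001 -0.    -1.   ] q [-0.2  -0.08  2.04  0.    1.19 -0.7 ] w 1.0 g 0.0 F [ 0.7 -0.1  0.1]
shift [-0.4599 -0.2757  0.0024] turn [0.0004 0.0002 0.1676] alt [-0.     0.001 -0.832]
```

{"op": "play_rows", "data": {"commands": [[[-0.06,-0.036,0,0,0,0.03,-1],[-0.13,-0.078,0,0,0,0.06,-1],[-0.2,-0.12,0,0,0,0.1,-1],[-0.27,-0.162,0,0,0,0.13,-1],[-0.34,-0.204,0,0,0,0.168,-1],[-0.41,-0.246,0.03,0,0,0.168,-1],[-0.46,-0.276,0.08,0,0,0.168,-1],[-0.46,-0.276,0.12,0,0,0.168,-1]]]}}

```text
time: 14.4
tool_pos: [0.4684, -0.3954, 0.1532]
tcp_rot: [2.245, 2.194, -0.002]
wrist_force: [0.0, 1.1, -0.6]
width: 0.998
grip_force: 0.0
```

{"op": "play_rows", "data": {"commands": [[[0,0,0.03,0,0,0,-1],[0,0,0.03,0,0,0,-1]]]}}

```text
time: 14.6
tool_pos: [0.4666, -0.3892, 0.1322]
tcp_rot: [-2.238, -2.195, 0.001]
wrist_force: [-0.5, -0.2, -0.4]
width: 0.997
grip_force: 0.0
```

```bash
python3 -c "
from h import *
st();go(.467,-.392,.045,np.radians(-1.3))
im=bot.read_camera('scene')[230:330,110:230];cv2.imwrite('pics/a3.png',cv2.resize(im,None,fx=5,fy=5,interpolation=cv2.INTER_CUBIC))"
```

```text
t 14.6 p [ 0.4666 -0.3892  0.1322] yaw_y -1.13 tilt [-0.005  0.005 -1.   ] q [-0.74  0.25  1.87  0.    1.04 -0.72] w 0.997 g 0.0 F [-0.5 -0.2 -0.4]
shift [-0.0053  0.0015  0.1453] turn [-0.0016 -0.0014  0.0009] alt [ 0.002 -0.003 -0.999]
```

View pics/a3.png

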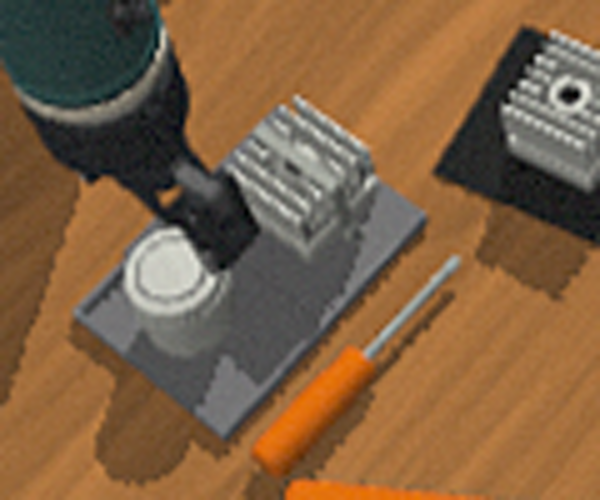

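```bash
python3 -c "
from h import *
print(ray('scene',144.4,285,.063))
for P in((.467,-.392,.063),(.52,-.392,.12),(.414,-.392,.12)):
  u,v=proj('scene',P);print((u-110)*5,(v-230)*5)
im=bot.read_camera('top');g=cv2.cvtColor(im,cv2.COLOR_BGR2GRAY)
for P in((.467,-.392,.063),): print(proj('top',P))"
```

```text
[ 0.47104631 -0.39740294  0.063     ]
173.31886290106937 263.91732665121253
225.64754149890646 269.46144981968644
82.51007226577158 168.2011719152203
(np.float64(397.14383225521203), np.float64(201.04940773446913))
```

The crop shows the piston top at (172,275), with the open jaws around it and clear of the head sample. Both views agree on about (0.469, -0.395).

{"op": "play_rows", "data": {"commands": [[[-0.01,0.005,0.05,0,0,0,-1],[-0.01,0.005,0.1,0,0,0,-1],[-0.01,0.005,0.14,0,0,0,-1],[-0.01,0.005,0.14,0,0,0,-1],[-0.01,0.005,0.14,0,0,0,1],[-0.01,0.005,0.14,0,0,0,1],[-0.01,0.005,0.14,0,0,0,1],[-0.01,0.005,0.14,0,0,0,1]]], "force": 45}}

```text
time: 15.5
tool_pos: [0.4734, -0.3978, 0.055]
tcp_rot: [2.239, 2.197, 0.0]
wrist_force: [-0.7, 0.9, 8.0]
width: 0.616
grip_force: 47.9
```

{"op": "play_rows", "data": {"commands": [[[0,0,0,0,0,0,1],[0,0,0,0,0,0,1],[0,0,0,0,0,0,1]]]}}

```text
time: 15.8
tool_pos: [0.4734, -0.3979, 0.0551]
tcp_rot: [2.239, 2.197, 0.0]
wrist_force: [-0.7, 0.2, 7.3]
width: 0.622
grip_force: 47.9
```

```bash
python3 -c "
from h import *
st()"
```

```text
t 15.8 p [ 0.4734 -0.3979  0.0551] yaw_y -1.07 tilt [ 0.004 -0.003 -1.   ] q [-0.74  0.35  1.9   0.    0.89 -0.72] w 0.622 g 47.9 F [-0.7  0.2  7.3]
```

{"op": "play_rows", "data": {"commands": [[[0,0,-0.03,0,0,0,1],[0,0,-0.08,0,0,0,1],[0,0,-0.15,0,0,0,1],[0,0,-0.22,0,0,0,1],[0,0,-0.29,0,0,0,1],[0,0,-0.33,0,0,0,1],[0,0,-0.33,0,0,0,1]]]}}

```text
time: 16.5
tool_pos: [0.474, -0.3984, 0.2566]
tcp_rot: [2.234, 2.193, 0.001]
wrist_force: [0.1, -0.9, -1.0]
width: 0.618
grip_force: 47.6
```

```bash
python3 -c "
from h import *
st();go(.546,.072,.25,np.radians(-8))"
```

```text
t 16.5 p [ 0.474  -0.3984  0.2566] yaw_y -1.08 tilt [ 0.008 -0.007 -1.   ] q [-0.74  0.15  1.74  0.    1.24 -0.72] w 0.618 g 47.6 F [ 0.1 -0.9 -1. ]
shift [0.7862 0.1052 0.0062] turn [0.0028 0.0022 0.0385] alt [-0.003  0.004 -0.962]
```

{"op": "play_rows", "data": {"commands": [[[0.05,0.007,0,0,0,0.004,1],[0.12,0.016,0,0,0,0.008,1],[0.19,0.025,0,0,0,0.012,1],[0.26,0.035,0,0,0,0.016,1],[0.33,0.044,0,0,0,0.02,1],[0.4,0.053,0,0,0,0.024,1],[0.47,0.062,0,0,0,0.028,1],[0.54,0.072,0,0,0,0.032,1]]]}}

```text
time: 17.3
tool_pos: [0.5199, -0.0714, 0.2483]
tcp_rot: [-2.349, -2.083, 0.002]
wrist_force: [0.8, -0.9, -2.5]
width: 0.622
grip_force: 47.6
```

```bash
python3 -c "
from h import *
st();go(.546,.072,.2,np.radians(-8))"
```

```text
t 17.3 p [ 0.5199 -0.0714  0.2483] yaw_y -6.88 tilt [-0.002  0.    -1.   ] q [-0.18 -0.01  1.93  0.    1.23 -0.06] w 0.622 g 47.6 F [ 0.8 -0.9 -2.5]
shift [0.2424 0.0148 0.0806] turn [-0.0007 -0.0001  0.0062] alt [ 0.    -0.001 -0.994]
```

{"op": "play_rows", "data": {"commands": [[[0.07,0.004,0,0,0,0.003,1],[0.14,0.008,0,0,0,0.006,1],[0.2,0.012,0,0,0,0.006,1],[0.242,0.015,0.05,0,0,0.006,1],[0.242,0.015,0.12,0,0,0.006,1],[0.242,0.015,0.18,0,0,0.006,1],[0.242,0.015,0.23,0,0,0.006,1],[0.242,0.015,0.23,0,0,0.006,1]]]}}

```text
time: 18.1
tool_pos: [0.5413, 0.0696, 0.1054]
tcp_rot: [-2.363, -2.058, 0.016]
wrist_force: [-1.4, -1.2, -2.3]
width: 0.616
grip_force: 47.9
```

```bash
python3 -c "
from h import *
st();go(.546,.072,.055,np.radians(-8))"
```

```text
t 18.1 p [0.5413 0.0696 0.1054] yaw_y -7.9 tilt [-0.013 -0.001 -1.   ] q [0.08 0.17 2.01 0.   0.97 0.22] w 0.616 g 47.9 F [-1.4 -1.2 -2.3]
shift [0.0053 0.0082 0.0839] turn [-0.0041  0.0009  0.0006] alt [-0.001 -0.006 -0.999]
```

{"op": "play_rows", "data": {"commands": [[[0.003,0.004,0.03,0,0,0,1],[0.003,0.004,0.055,0,0,0,1],[0.003,0.004,0.072,0,0,0,1],[0.003,0.004,0.072,0,0,0,1],[0.003,0.004,0.072,0,0,0,1]]]}}

```text
time: 18.6
tool_pos: [0.5499, 0.0712, 0.0692]
tcp_rot: [2.37, 2.063, 0.0]
wrist_force: [0.5, 0.9, -1.7]
width: 0.618
grip_force: 47.9
```

```bash
python3 -c "
from h import *
st();go(.546,.072,.055,np.radians(-8))"
```

```text
t 18.6 p [0.5499 0.0712 0.0692] yaw_y -7.93 tilt [ 0.  0. -1.] q [0.08 0.23 2.03 0.   0.89 0.22] w 0.618 g 47.9 F [ 0.5  0.9 -1.7]
shift [ 0.0004 -0.0066  0.0236] turn [ 0.     -0.      0.0004] alt [ 0.  0. -1.]
```

{"op": "play_rows", "data": {"commands": [[[0,-0.006,0.01,0,0,0,1],[0,-0.006,0.018,0,0,0,1],[0,-0.006,0.024,0,0,0,1],[0,-0.006,0.024,0,0,0,1],[0,-0.006,0.024,0,0,0,1]]]}}

```text
time: 19.1
tool_pos: [0.5464, 0.0719, 0.0551]
tcp_rot: [2.369, 2.063, 0.0]
wrist_force: [-2.6, 0.3, 4.4]
width: 0.624
grip_force: 48.2
```

Contact at the expected height. Release and lift, then fetch the head.

{"op": "play_rows", "data": {"commands": [[[0,0,0,0,0,0,-1],[0,0,0,0,0,0,-1],[0,0,0,0,0,0,-1],[0,0,-0.03,0,0,0,-1],[0,0,-0.1,0,0,0,-1],[0,0,-0.18,0,0,0,-1],[0,0,-0.26,0,0,0,-1],[0,0,-0.3,0,0,0,-1]]]}}

```text
time: 19.9
tool_pos: [0.5485, 0.0719, 0.2397]
tcp_rot: [2.366, 2.06, 0.009]
wrist_force: [0.7, 0.1, 1.0]
width: 1.003
grip_force: 0.0
```

```bash
python3 -c "
from h import *
st();go(.577,-.175,.22,np.radians(6))
im=bot.read_camera('scene')[105:265,190:350];cv2.imwrite('pics/a4.png',cv2.resize(im,None,fx=3.7,fy=3.7,interpolation=cv2.INTER_CUBIC))"
```

```text
t 19.9 p [0.5485 0.0719 0.2397] yaw_y -7.92 tilt [ 0.007  0.001 -1.   ] q [ 0.09  0.04  1.89 -0.    1.2   0.22] w 1.003 g 0.0 F [0.7 0.1 1. ]
shift [-0.4011  0.1035  0.0329] turn [ 0.0024 -0.0002 -0.0773] alt [-0.    -0.003  0.923]
```

View pics/a4.png

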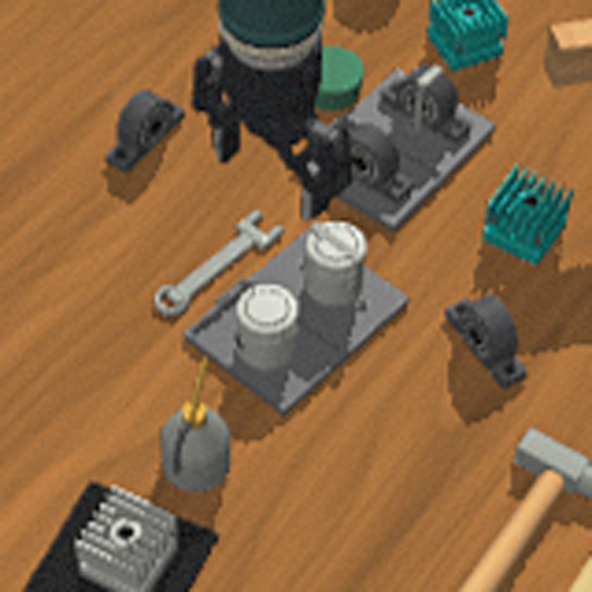

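The piston stands at (265,325) in its bay, the block at (372,165) stands in its own, the head (125,540) is on the mat, and the can (195,450) stands untouched.

{"op": "play_rows", "data": {"commands": [[[-0.06,0.015,0,0,0,-0.01,-1],[-0.13,0.033,0,0,0,-0.025,-1],[-0.2,0.05,0,0,0,-0.04,-1],[-0.27,0.07,0,0,0,-0.05,-1],[-0.34,0.088,0,0,0,-0.065,-1],[-0.401,0.104,0.03,0,0,-0.077,-1],[-0.401,0.104,0.1,0,0,-0.077,-1],[-0.401,0.104,0.15,0,0,-0.077,-1]]]}}

```text
time: 20.75
tool_pos: [0.5742, -0.1767, 0.1422]
tcp_rot: [-2.106, -2.33, 0.001]
wrist_force: [-0.3, 0.4, -1.2]
width: 0.993
grip_force: 0.0
```

{"op": "play_rows", "data": {"commands": [[[0,0,0.03,0,0,0,-1],[0,0,0.03,0,0,0,-1]]]}}

```text
time: 20.95
tool_pos: [0.5718, -0.1744, 0.122]
tcp_rot: [-2.099, -2.328, 0.005]
wrist_force: [-0.5, 0.2, -1.2]
width: 0.999
grip_force: 0.0
```

```bash
python3 -c "
from h import *
st();go(.577,-.175,.046,np.radians(6))"
```

```text
t 20.95 p [ 0.5718 -0.1744  0.122 ] yaw_y 5.91 tilt [-0.008  0.003 -1.   ] q [-0.34  0.24  1.89 -0.    1.01 -0.44] w 0.999 g 0.0 F [-0.5  0.2 -1.2]
shift [-0.0024  0.0094  0.1265] turn [-0.0023 -0.0011 -0.0005] alt [-0.002  0.004  1.   ]
```

{"op": "play_rows", "data": {"commands": [[[0,0.002,0.04,0,0,0,-1],[0,0.002,0.08,0,0,0,-1],[0,0.002,0.115,0,0,0,-1],[0,0.002,0.12,0,0,0,-1],[0,0.002,0.12,0,0,0,1],[0,0.002,0.12,0,0,0,1],[0,0.002,0.12,0,0,0,1],[0,0.002,0.12,0,0,0,1]]], "force": 50}}

```text
time: 21.75
tool_pos: [0.5776, -0.1755, 0.0565]
tcp_rot: [2.101, 2.331, 0.002]
wrist_force: [0.4, 1.2, 4.8]
width: 0.689
grip_force: 57.1
```

{"op": "play_rows", "data": {"commands": [[[0,0,0,0,0,0,1],[0,0,0,0,0,0,1],[0,0,0,0,0,0,1]]]}}

```text
time: 22.05
tool_pos: [0.5776, -0.1755, 0.0565]
tcp_rot: [2.101, 2.331, 0.002]
wrist_force: [-0.5, 0.1, 6.5]
width: 0.693
grip_force: 57.4
```

{"op": "play_rows", "data": {"commands": [[[0,0,-0.03,0,0,0,1],[0,0,-0.08,0,0,0,1],[0,0,-0.15,0,0,0,1],[0,0,-0.22,0,0,0,1],[0,0,-0.26,0,0,0,1],[0,0,-0.26,0,0,0,1]]]}}

```text
time: 22.65
tool_pos: [0.5787, -0.1759, 0.2154]
tcp_rot: [2.098, 2.327, 0.005]
wrist_force: [0.9, -0.6, -2.4]
width: 0.692
grip_force: 56.4
```

```bash
python3 -c "
from h import *
st();go(.472,-.395,.2,np.radians(-1.3))"
```

```text
t 22.65 p [ 0.5787 -0.1759  0.2154] yaw_y 5.94 tilt [ 0.008 -0.003 -1.   ] q [-0.34  0.16  1.81  0.    1.17 -0.44] w 0.692 g 56.4 F [ 0.9 -0.6 -2.4]
shift [-0.3447 -0.2148  0.0252] turn [0.0026 0.001  0.0402] alt [-0.002  0.004 -0.96 ]
```

{"op": "play_rows", "data": {"commands": [[[-0.05,-0.031,0,0,0,0.007,1],[-0.11,-0.069,0,0,0,0.014,1],[-0.17,-0.106,0,0,0,0.02,1],[-0.23,-0.143,0,0,0,0.027,1],[-0.29,-0.18,0,0,0,0.034,1],[-0.344,-0.214,0,0,0,0.04,1],[-0.344,-0.214,0.06,0,0,0.04,1],[-0.344,-0.214,0.12,0,0,0.04,1]]]}}

```text
time: 23.45
tool_pos: [0.4685, -0.3949, 0.1364]
tcp_rot: [2.249, 2.194, 0.0]
wrist_force: [-0.3, 0.1, -4.2]
width: 0.69
grip_force: 56.2
```

{"op": "play_rows", "data": {"commands": [[[0,0,0.06,0,0,0,1],[0,0,0.08,0,0,0,1],[0,0,0.08,0,0,0,1],[0,0,0.08,0,0,0,1]]]}}

```text
time: 23.85
tool_pos: [0.4701, -0.3937, 0.0906]
tcp_rot: [2.245, 2.197, 0.0]
wrist_force: [-0.5, 0.5, -3.7]
width: 0.69
grip_force: 56.1
```

```bash
python3 -c "
from h import *
st();go(.472,-.396,.0565,np.radians(-1.3))"
```

```text
t 23.85 p [ 0.4701 -0.3937  0.0906] yaw_y -1.24 tilt [ 0. -0. -1.] q [-0.74  0.3   1.89  0.    0.96 -0.72] w 0.69 g 56.1 F [-0.5  0.5 -3.7]
shift [-0.0038  0.0033  0.0569] turn [0.     0.     0.0003] alt [-0.  0. -1.]
```

{"op": "play_rows", "data": {"commands": [[[-0.004,0.003,0.02,0,0,0,1],[-0.004,0.003,0.04,0,0,0,1],[-0.004,0.003,0.052,0,0,0,1],[-0.004,0.003,0.056,0,0,0,1],[-0.004,0.003,0.056,0,0,0,1]]]}}

```text
time: 24.35
tool_pos: [0.4715, -0.3959, 0.0568]
tcp_rot: [-2.245, -2.197, 0.0]
wrist_force: [1.0, -0.4, -3.9]
width: 0.695
grip_force: 56.3
```

{"op": "play_rows", "data": {"commands": [[[0,0,0.002,0,0,0,1],[0,0,0.003,0,0,0,1],[0,0,0.003,0,0,0,1]]]}}

```text
time: 24.65
tool_pos: [0.4717, -0.3961, 0.0565]
tcp_rot: [2.245, 2.197, 0.0]
wrist_force: [-2.3, 2.6, 5.8]
width: 0.696
grip_force: 57.3
```

{"op": "play_rows", "data": {"commands": [[[0,0,0,0,0,0,-1],[0,0,0,0,0,0,-1],[0,0,0,0,0,0,-1],[0,0,-0.03,0,0,0,-1],[0,0,-0.1,0,0,0,-1],[0,0,-0.18,0,0,0,-1],[0,0,-0.26,0,0,0,-1],[0,0,-0.3,0,0,0,-1]]]}}

```text
time: 25.45
tool_pos: [0.4733, -0.3977, 0.2408]
tcp_rot: [2.24, 2.191, 0.001]
wrist_force: [0.7, -0.8, 0.2]
width: 1.003
grip_force: 0.0
```

```bash
python3 -c "
from h import *
st()
im=bot.read_camera('scene')[105:325,110:350];cv2.imwrite('pics/a5.png',cv2.resize(im,(654,600),interpolation=cv2.INTER_CUBIC))"
```

```text
t 25.45 p [ 0.4733 -0.3977  0.2408] yaw_y -1.25 tilt [ 0.006 -0.005 -1.   ] q [-0.74  0.16  1.75 -0.    1.22 -0.72] w 1.003 g 0.0 F [ 0.7 -0.8  0.2]
```

View pics/a5.png

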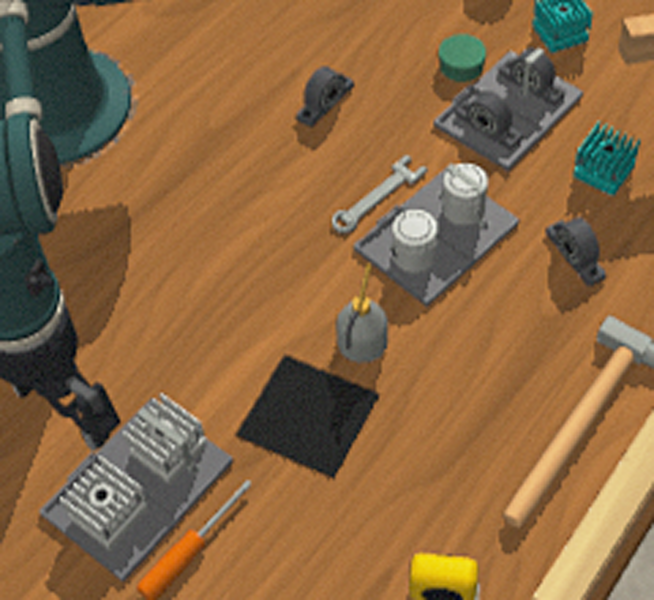

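The head (100,500), piston (414,240) and block (485,118) each stand upright beside the matching sample. The can (362,330) hasn't moved, the mat is empty and the gripper is clear.

```bash
python3 -c "
from h import *
print(bot.finish_job())"
```

```text
the job is handed in; nothing more can be done
None
```

The job is handed in at about 25.5 s of the 112 s allowed: piston, cylinder head and plummer block each stand upright in the bay beside their matching sample, and the oil can is where it was. I checked this by camera, and the hand-in returned no verdict.

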